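# Set out the bulldog clips in size order

### The arm

A 6-joint arm with a two-finger parallel gripper is mounted at the origin on the work surface. World frame = base frame: x ahead of the robot, y to its left, z up, the work surface at z = 0. Lengths are in m, angles in rad, forces in N, time in s.
With the tool pointing down it reaches from about 0.275 to 1 m from the base axis. Payload 8.4 kg.
Tool frame: the origin (TCP) lies between the finger pads; the fingertips stand 17 mm ahead of it and the grasp point (between the pads) lies 2 mm behind it; y points along the fingers, z is the direction in which the jaws open and shut, and the axes are right-handed (so a half turn about y gives the same grasp; the last joint's range is limited). The gripper opens to 85 mm and grips with 20 to 120 N. Pads are 22 mm wide; open, the fingers measure 114 mm over their backs; the gripper's body (76 mm by 85 mm) begins 54 mm behind the grasp point. The pads swing forward as they close: fully open they stand 13 mm farther back than shut.
Start: joints at [1.296, 0.353, 1.633, -0, 1.155, -0.002], TCP at [0.168, 0.602, 0.248] pointing down, gripper open.
Joint ranges: [-2.63, 2.63], [-0.92, 2.1], [0.06, 2.66], [-1.3, 4.44], [0, 2.69], [-3.02, 3.02]. Speed limits (rad/s): [2.22, 2.22, 2.79, 3.14, 3.14, 3.14].

### API

Orientations are given as a rotation vector (axis times angle).
In Python, from bench import manip gives the robot as it stands.
- The arm moves only by the tool arm_command, never from a script. Its argument "plan" is a list of rows, each an object of numbers: "dx", "dy", "dz": the shift along the world's x, y, z in units of 30 mm (1.0 is 30 mm); "yaw": the turn about the world's z in units of 8 degrees (1.0 is 8 degrees). A call has 1 to 12 rows; each row shifts and turns the commanded pose from where the row before left it; what a row does not reach is not made up. A row lasts 1/10 s, in which the tool goes at most 50 mm and 8.59 degrees, less where a joint would pass 70% of its speed; a pose out of reach is approached as far as the arm can. A call is refused whole if a number of a shift passes 1 or a number of a turn 1, either way. A call with a gripper value outside its range is refused whole. "fingers" is the opening, from 0 (shut) to 1 (fully open), set as the call begins (left out, the last holds). The fingers move at their own pace and stop on an object; "grip_force" is the grip in N (left out, the last holds). Time passes only in rows, so rows that do not move let the fingers close. It gives the time, the measured TCP pose, the force and the opening at its end, in the units of the state.
- manip.observe(): the state, without advancing time (a new reading comes with each control period).
- manip.capture(name): name is "side" or "top" or "wrist"; returns a dict with "img" (384x512x3 uint8, red, green, blue), "depth" (384x512 float32, m along the optical axis (not along the pixel's ray), 0 where there is no reading), "mtx" (3x3 intrinsics, pixels), "dist_coeffs" ([k1, k2, p1, p2, k3] as OpenCV has them; the pictures are not rectified), "position" and "rotation" of the camera in the world. Camera axes: x right, y up, looking along -z (the intrinsics and any distortion apply to the point x, -y, -z); pixel columns grow to the right and rows downward; lengths in m; the calibration is good to about 2 mm. A picture is of the moment at which its call begins.
- manip.sign_off(): hands the job in, once; it reports no verdict.
Trained networks look in the newest picture that a camera, given by its name, has taken for a name from the list of things; names that differ only in an ending like _2 or _b are one class to them, and where a whole thing is asked for, a point or a joint stands for the part that bears it (a point fixed in the world has none). Each returns a list of dicts, best first, with "score" (0 to 1); they miss things now and then, are a little off and sometimes report something else, mostly with a low value. They report only what shows in the picture. A call takes as long as a camera call. They do not tell look-alikes from the thing itself.
- manip.find_in(camera, target): "point" ([x, y, z] in m, in world coordinates, good to about 4 mm: the middle of the surface that is visible of it).
The state is a dict: "time_s": time; "q": joint angles; "joint_vel": joint speeds; "joint_efforts": joint torques, N m; "position": TCP position; "tool_rot": TCP orientation; "ft_force": force on the tool from outside, world axes, zero at the start; "moment": the same for the moment, N m; "grip_width": finger opening in m.
Only numpy, scipy, OpenCV 4.12 (cv2) and the standard library are available. Lean on these libraries where they do the work, as an engineer would, in place of code of your own. Each camera call takes 0.05 s, during which the arm holds its last target.

### The job

Set the four bulldog clips out in the walnut rack in order of size, one to a bay: the smallest in the bay beside the metal paper-clip dispenser, growing to the largest in the bay at the other end, beside the orange tub. Stand each clip upright on its handles, jaws up, in the middle of its bay with its width along the row, and let go. Leave the dispenser and the glass prism paperweight where they stand.

Things in the scene. Friction and masses are not known exactly. Their poses are not given: they have to be found in the camera images.
- clip_32: Smallest silver bulldog clip, 32 mm wide (y), 38 tall, stands jaws up on two handles, 18 g. Origin: foot centre; z up; same turned half round. Pinch from above across x: body 10 mm thick with flat faces 14 to 25 mm above the origin; over it jaws close to a 4 mm lip; below it the handles (22 mm wide) flare to 26 mm at the foot: keep fingertips above them.
- clip_45: Second smallest silver bulldog clip, 45 mm wide (y), 46 tall, stands jaws up on two handles, 30 g. Origin: foot centre; z up; same turned half round. Pinch from above across x: body 12 mm thick with flat faces 17 to 30 mm above the origin; over it jaws close to a 4 mm lip; below it the handles (31 mm wide) flare to 32 mm at the foot: keep fingertips above them.
- clip_60: Second largest silver bulldog clip, 60 mm wide (y), 54 tall, stands jaws up on two handles, 50 g. Origin: foot centre; z up; same turned half round. Pinch from above across x: body 14 mm thick with flat faces 19 to 36 mm above the origin; over it jaws close to a 4 mm lip; below it the handles (41 mm wide) flare to 38 mm at the foot: keep fingertips above them.
- clip_76: Largest silver bulldog clip, 76 mm wide (y), 62 tall, stands jaws up on two handles, 80 g. Origin: foot centre; z up; same turned half round. Pinch from above across x: body 16 mm thick with flat faces 22 to 41 mm above the origin; over it jaws close to a 4 mm lip; below it the handles (52 mm wide) flare to 44 mm at the foot: keep fingertips above them.
- bay1: The end bay at the rack's left (+y) end as seen from the robot of four in the low walnut rack: fixed shallow black tray lined with dark felt, 66 mm (x) by 94 mm (y, along the row), 2 mm walls, 98 mm pitch. Origin: centre of its underside, 8 mm above the bench; its floor is 2 mm above the origin (10 mm above the bench) and its rim 7 mm above the origin. z up.
- bay2: The bay second from the left (+y) end of four in the low walnut rack: fixed shallow black tray lined with dark felt, 66 mm (x) by 94 mm (y, along the row), 2 mm walls, 98 mm pitch. Origin: centre of its underside, 8 mm above the bench; its floor is 2 mm above the origin (10 mm above the bench) and its rim 7 mm above the origin. z up.
- bay3: The bay second from the right (-y) end of four in the low walnut rack: fixed shallow black tray lined with dark felt, 66 mm (x) by 94 mm (y, along the row), 2 mm walls, 98 mm pitch. Origin: centre of its underside, 8 mm above the bench; its floor is 2 mm above the origin (10 mm above the bench) and its rim 7 mm above the origin. z up.
- bay4: The end bay at the right (-y) end of four in the low walnut rack: fixed shallow black tray lined with dark felt, 66 mm (x) by 94 mm (y, along the row), 2 mm walls, 98 mm pitch. Origin: centre of its underside, 8 mm above the bench; its floor is 2 mm above the origin (10 mm above the bench) and its rim 7 mm above the origin. z up.
- dispenser: Metal paper-clip dispenser, open hopper of wire clips with chute and sliding gate: 86 mm (x) by 64 mm (y), 68 mm tall. It stands just past one end of the rack, left or right; an orange plastic tub 80 mm across and 48 mm tall stands past the other end. Origin: centre of its underside.
- prism: Glass prism paperweight among the clips, a triangular bar lying on one side: 56 mm long (x), 36 mm wide (y), 31 mm tall, 130 g. Origin: centre of its underside.
There are look-alikes about, which are no part of the job. Leave any green, purple or red look-alike of the clip_76 alone.

How it is judged:
By the outcome, as a careful person would: the job done as asked, in the order asked, and still so for the second after the job is handed in, with the robot touching nothing.
It also fails if it takes over 107 s, if anything falls off the work surface, if the arm or the gripper's body presses on something with over 40 N, if the wrist force passes 120 N, or if a joint passes its speed limit or range.

## Working session

There is one attempt and no reset: what is moved stays moved. The work goes in short steps, Python scripts to look and compute and a tool call to move; the robot and the scene stay as the last step left them, time stands still between calls to the robot, and variables do not carry over. Pictures are saved under pics/ and viewed, and the job is handed in when it is done.

Besides the shell and the picture viewer there is one more tool, called after "Call:" as a command line: name --argument value ..., lists and objects as JSON in quotes. arm_command: Moves the arm, as the interface text tells. Its arguments: {"type":"object","properties":{"plan":{"type":"array","items":{"type":"object","properties":{"dx":{"type":"number"},"dy":{"type":"number"},"dz":{"type":"number"},"yaw":{"type":"number"}}}},"fingers":{"type":"number"},"grip_force":{"type":"number"}},"required":["plan"]}

```bash
mkdir -p pics; ls; cat > h.py <<'E'
import numpy as np, cv2, pickle
from bench import manip
def cap(n,tag):
    c=manip.capture(n); cv2.imwrite(f'pics/{tag}.png',cv2.cvtColor(c['img'],cv2.COLOR_RGB2BGR)); pickle.dump(c,open(f'{tag}.pkl','wb')); return c
def R(c):
    r=np.array(c['rotation'],float)
    return r if r.shape==(3,3) else cv2.Rodrigues(r)[0]
def cloud(c):
    h,w=c['depth'].shape; v,u=np.mgrid[:h,:w]
    p=cv2.undistortPoints(np.stack([u,v],-1).reshape(-1,1,2).astype(np.float64),np.array(c['mtx']),np.array(c['dist_coeffs'])).reshape(h,w,2)
    d=c['depth']; P=np.stack([p[...,0]*d,-p[...,1]*d,-d],-1)
    P=P@R(c).T+np.array(c['position']); P[d==0]=np.nan; return P
def load(t): return pickle.load(open(f'{t}.pkl','rb'))
E
python3 - <<'E'
from h import *
for n in('top','side'):
    c=cap(n,n+'0'); print(n,c['position'],np.round(R(c),2).tolist())
    for t in('clip_32','clip_45','clip_60','clip_76','bay1','bay2','bay3','bay4','dispenser','prism'):
        print(t,[(np.round(d['point'],3).tolist(),round(d['score'],2)) for d in manip.find_in(n,t)][:6])
print(manip.observe())
E
```

```text
pics
top [0.27683173 0.03989342 1.11896357] [[0.02, 0.98, -0.18], [-1.0, 0.03, 0.03], [0.04, 0.18, 0.98]]
clip_32 [([0.334, -0.071, 0.038], 0.86), ([0.448, 0.107, 0.036], 0.79), ([0.437, -0.294, 0.032], 0.7), ([0.263, 0.261, 0.04], 0.69), ([0.44, -0.109, 0.036], 0.67), ([0.452, 0.295, 0.028], 0.62)]
clip_45 [([0.334, -0.071, 0.038], 0.86), ([0.448, 0.107, 0.036], 0.79), ([0.437, -0.294, 0.032], 0.7), ([0.263, 0.261, 0.04], 0.69), ([0.44, -0.109, 0.036], 0.67), ([0.452, 0.295, 0.028], 0.62)]
clip_60 [([0.334, -0.071, 0.038], 0.86), ([0.448, 0.107, 0.036], 0.79), ([0.437, -0.294, 0.032], 0.7), ([0.263, 0.261, 0.04], 0.69), ([0.44, -0.109, 0.036], 0.67), ([0.452, 0.295, 0.028], 0.62)]
clip_76 [([0.334, -0.071, 0.038], 0.86), ([0.448, 0.107, 0.036], 0.79), ([0.437, -0.294, 0.032], 0.7), ([0.263, 0.261, 0.04], 0.69), ([0.44, -0.109, 0.036], 0.67), ([0.452, 0.295, 0.028], 0.62)]
bay1 [([0.637, 0.073, 0.013], 0.96), ([0.659, -0.123, 0.012], 0.84), ([0.649, -0.023, 0.009], 0.81), ([0.628, 0.166, 0.014], 0.62)]
bay2 [([0.637, 0.073, 0.013], 0.96), ([0.659, -0.123, 0.012], 0.84), ([0.649, -0.0
[... 1831 characters left out ...]
0.05], 0.62)]
prism [([0.435, -0.014, 0.014], 0.87)]
{'time_s': 1.1, 'q': array([ 1.29559374e+00,  3.52979849e-01,  1.63338718e+00, -2.23658943e-07,
        1.15520570e+00, -2.37866919e-03]), 'joint_vel': array([ 0.00092626,  0.00130943, -0.00010646,  0.00073163, -0.00054225,
       -0.00095285]), 'joint_efforts': array([ 9.58273768e-05, -6.05160427e+01, -3.42450035e+01, -8.53228084e-05,
        1.03702456e-03,  6.92232857e-05]), 'position': array([0.16839713, 0.60189579, 0.24829906]), 'tool_rot': array([-1.56014666,  0.21415237, -0.21415703]), 'ft_force': array([-0.29596557, -0.82549379,  0.48785493]), 'moment': array([0.01575747, 0.02067169, 0.04657805]), 'grip_width': 0.08502549460931676}
```

View pics/top0.png

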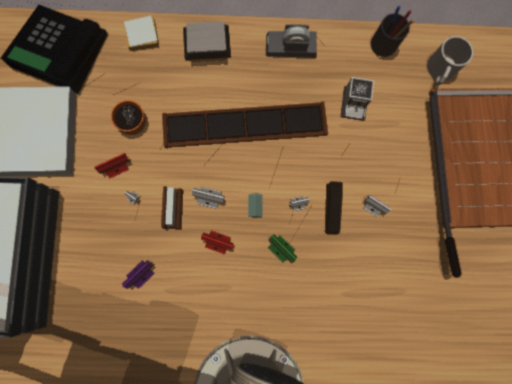

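View pics/side0.png

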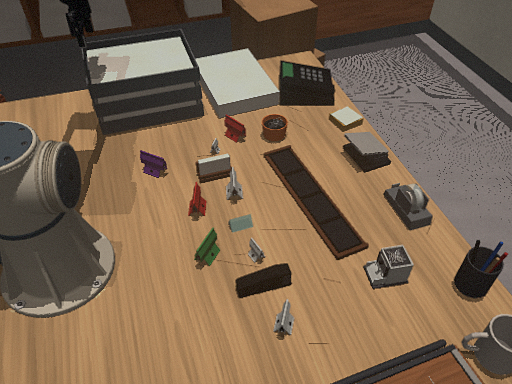

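```bash
python3 - <<'E'
from h import *
c=load('top0'); P=cloud(c); im=c['img']
cr=cv2.cvtColor(im[85:270,90:410],cv2.COLOR_RGB2BGR); cv2.imwrite('pics/crop.png',cv2.resize(cr,None,fx=2.5,fy=2.5,interpolation=cv2.INTER_CUBIC))
print(c['mtx'])
for n,(u,v,r) in dict(s1=(132,198,13),big=(208,197,22),s2=(299,203,15),s3=(376,206,19)).items():
    Q=P[v-r:v+r,u-r:u+r].reshape(-1,3); col=im[v-r:v+r,u-r:u+r].reshape(-1,3).astype(int)
    m=(Q[:,2]>0.012)
    A=Q[m]
    hi=A[A[:,2]>A[:,2].max()-0.02]
    mu=A[:,:2].mean(0); 
    w,V=np.linalg.eigh(np.cov(A[:,:2].T)); d=V[:,1]; e=(A[:,:2]-mu)@d; f=(A[:,:2]-mu)@V[:,0]
    print(n,len(A),'max z',A[:,2].max().round(3),'mean',mu.round(3),'mid',(mu+d*(e.max()+e.min())/2).round(3),'ang',np.degrees(np.arctan2(d[1],d[0])).round(1),'len',np.ptp(e).round(3),np.ptp(f).round(3))
# bench level and rack
for (u,v) in [(250,160),(230,215),(400,240),(184,128),(224,125),(265,122),(305,119)]:
    print(u,v,P[v,u].round(3))
for t in('side0',):
    c=load(t); P=cloud(c)
    for (u,v) in [(150,330),(400,130)]: print(P[v,u])
E
```

```text
[[457.65786088   0.         251.4740177 ]
 [  0.         457.65786088 186.54679969]
 [  0.           0.           1.        ]]
s1 75 max z 0.042 mean [0.447 0.29 ] mid [0.447 0.291] ang 56.2 len 0.033 0.014
big 344 max z 0.066 mean [0.45  0.107] mid [0.449 0.107] ang 78.1 len 0.077 0.033
s2 137 max z 0.05 mean [ 0.443 -0.113] mid [ 0.443 -0.113] ang 103.9 len 0.045 0.02
s3 255 max z 0.061 mean [ 0.44  -0.299] mid [ 0.44 -0.3 ] ang 57.2 len 0.061 0.022
250 160 [0.551 0.007 0.002]
230 215 [ 0.411  0.053 -0.002]
400 240 [ 0.359 -0.366  0.003]
184 128 [0.625 0.175 0.015]
224 125 [0.637 0.075 0.01 ]
265 122 [ 0.647 -0.028  0.015]
305 119 [ 0.662 -0.131  0.007]
[ 0.17127438 -0.22042178 -0.00035634]
[ 1.66788146  0.99105312 -0.75033739]
```

View pics/crop.png

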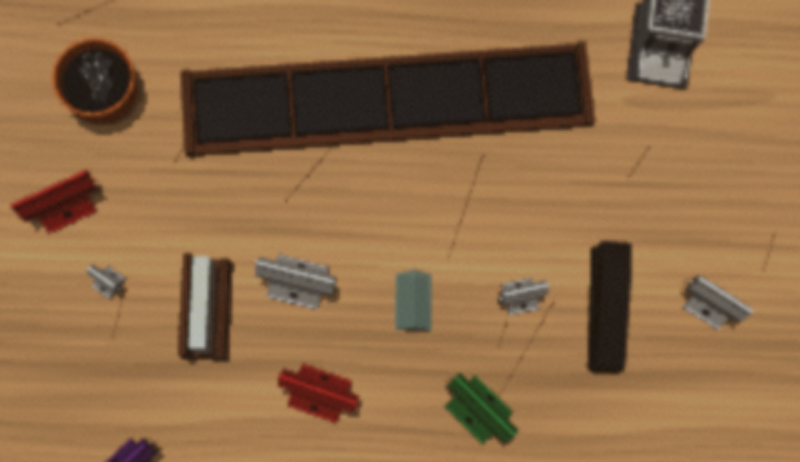

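```bash
python3 - <<'E'
from h import *
# clips
for t,spots in dict(top0=dict(s32=(132,198,13),s76=(208,197,22),s45=(299,203,15),s60=(376,206,19)),side0=dict(s32=(215,147,10),s76=(234,186,20),s45=(257,250,16),s60=(285,318,21))).items():
    c=load(t);P=cloud(c);im=c['img'].astype(int)
    for n,(u,v,r) in spots.items():
        Q=P[v-r:v+r,u-r:u+r].reshape(-1,3); col=im[v-r:v+r,u-r:u+r].reshape(-1,3)
        grey=(np.ptp(col,axis=1)<45)
        H={'s32':.038,'s76':.062,'s45':.046,'s60':.054}[n]
        A=Q[grey&(Q[:,2]>H*0.62)&(Q[:,2]<H+.012)]
        (cx,cy),(w,h),a=cv2.minAreaRect((A[:,:2]*1000).astype(np.float32))
        mu=A[:,:2].mean(0); wv,V=np.linalg.eigh(np.cov(A[:,:2].T)); d=V[:,1]
        print(t,n,len(A),'mean',mu.round(4),'rect',round(cx),round(cy),round(w),round(h),'ang',np.degrees(np.arctan2(d[1],d[0])).round(1)%180,'zmax',A[:,2].max().round(3))
# rack felt by ray onto z=.012
    R_=R(c);pos=np.array(c['position']);h,w=im.shape[:2];vv,uu=np.mgrid[:h,:w]
    X=P
    g=im.max(2)<62
    m=g&(X[...,0]>.57)&(X[...,0]<.73)&(X[...,1]>-.2)&(X[...,1]<.25)&(X[...,2]<.03)
    m=cv2.morphologyEx(m.astype(np.uint8),cv2.MORPH_OPEN,np.ones((3,3)))
    k,l,s,ce=cv2.connectedComponentsWithStats(m,connectivity=4)
    for i in range(1,k):
        if s[i,4]<150: continue
        ctr=cv2.undistortPoints(ce[i].reshape(1,1,2),c['mtx'],c['dist_coeffs']).ravel()
        ray=R_@np.array([ctr[0],-ctr[1],-1]); q=pos+ray*(.011-pos[2])/ray[2]
        print(t,'felt',s[i,4],ce[i].round(1),q.round(4))
o=manip.observe(); print(cv2.Rodrigues(o['tool_rot'])[0].round(3).tolist())
E
```

```text
top0 s32 63 mean [0.4467 0.2905] rect 448 291 33 11 ang 55.7 zmax 0.042
top0 s76 232 mean [0.4516 0.107 ] rect 453 107 75 18 ang 77.2 zmax 0.066
top0 s45 100 mean [ 0.4433 -0.112 ] rect 444 -112 14 43 ang 103.5 zmax 0.05
top0 s60 159 mean [ 0.4412 -0.3005] rect 443 -302 59 16 ang 57.8 zmax 0.061
top0 felt 4146 [244.4 123.2] [0.6435 0.0238 0.011 ]
side0 s32 42 mean [0.4461 0.2913] rect 446 294 36 9 ang 53.8 zmax 0.041
side0 s76 144 mean [0.45   0.1062] rect 448 131 38 120 ang 79.8 zmax 0.066
side0 s45 108 mean [ 0.4411 -0.113 ] rect 441 -111 12 47 ang 106.4 zmax 0.05
side0 s60 202 mean [ 0.4408 -0.3019] rect 442 -299 63 15 ang 57.9 zmax 0.057
side0 felt 2786 [315.3 200.8] [0.6456 0.002  0.011 ]
[[0.963, 0.0, 0.269], [-0.269, 0.0, 0.963], [0.0, -1.0, 0.0]]
```

```bash
python3 - <<'E'
from h import *
c=load('top0');P=cloud(c);c2=load('side0');P2=cloud(c2)
for A in(P,P2):
    A=A.reshape(-1,3);m=(A[:,2]>.08)&(A[:,0]>.12)&(A[:,0]<.9)&(abs(A[:,1])<.7);B=A[m]
    H,xe,ye=np.histogram2d(B[:,0],B[:,1],bins=[np.arange(.1,.9,.1),np.arange(-.7,.75,.1)])
    for i in range(len(xe)-1):
        for j in range(len(ye)-1):
            if H[i,j]>5:
                s=(B[:,0]>xe[i])&(B[:,0]<xe[i+1])&(B[:,1]>ye[j])&(B[:,1]<ye[j+1]); print(xe[i].round(1),ye[j].round(1),np.percentile(B[s,2],98).round(3),end=' | ')
    print()
# row angle from felt
im=c['img'].astype(int)
g=(im.max(2)<75)&(P[...,0]>.57)&(P[...,0]<.73)&(P[...,1]>-.21)&(P[...,1]<.25)&(P[...,2]<.03)
v,u=np.nonzero(g);p=cv2.undistortPoints(np.stack([u,v],-1).reshape(-1,1,2).astype(float),c['mtx'],c['dist_coeffs']).reshape(-1,2)
r=np.c_[p[:,0],-p[:,1],-np.ones(len(p))]@R(c).T;q=(c['position']+r*((.011-c['position'][2])/r[:,2])[:,None])[:,:2]
print(cv2.minAreaRect((q*1000).astype(np.float32)),q.mean(0)); w,V=np.linalg.eigh(np.cov(q.T));print(np.degrees(np.arctan2(V[1,1],V[0,1]))%180)
E
```

```text
0.1 0.4 0.176 | 0.1 0.5 0.162 | 0.2 0.4 0.176 | 0.2 0.5 0.162 | 0.3 0.4 0.176 | 0.3 0.5 0.162 | 0.4 0.4 0.176 | 0.4 0.5 0.176 | 0.7 -0.6 0.096 | 0.7 -0.5 0.096 | 0.7 0.4 0.086 | 
0.1 0.4 0.177 | 0.1 0.5 0.369 | 0.1 0.6 0.337 | 0.2 0.4 0.177 | 0.2 0.5 0.163 | 0.2 0.6 0.163 | 0.3 0.4 0.177 | 0.3 0.5 0.164 | 0.3 0.6 0.164 | 0.4 0.4 0.178 | 0.4 0.5 0.177 | 0.4 0.6 0.177 | 0.7 -0.6 0.095 | 0.7 -0.5 0.096 | 0.7 0.4 0.087 | 
((639.9344482421875, 22.207717895507812), (86.41504669189453, 406.8144836425781), 6.2444305419921875) [0.64160332 0.02362657]
96.30845095752908
```

Call:
arm_command --plan '[{"dx": 0.52, "dy": -0.92, "yaw": -0.6}, {"dx": 0.52, "dy": -0.92, "yaw": -0.6}, {"dx": 0.52, "dy": -0.92, "yaw": -0.6}, {"dx": 0.52, "dy": -0.92, "yaw": -0.6}, {"dx": 0.52, "dy": -0.92, "yaw": -0.6}, {"dx": 0.52, "dy": -0.92, "yaw": -0.6}, {"dx": 0.52, "dy": -0.92, "yaw": -0.6}, {"dx": 0.52, "dy": -0.92, "yaw": -0.6}, {"dx": 0.52, "dy": -0.92, "yaw": -0.6}, {"dx": 0.52, "dy": -0.92, "yaw": -0.6}, {"dx": 0.52, "dy": -0.92, "yaw": -0.6}, {"dx": 0.52, "dy": -0.92, "yaw": -0.6}]' --fingers 1

```text
invalid input
```

Call:
arm_command --plan '[{"dx": 0.52, "dy": -0.92, "dz": -0.5, "yaw": -0.6}, {"dx": 0.52, "dy": -0.92, "dz": -0.5, "yaw": -0.6}, {"dx": 0.52, "dy": -0.92, "dz": -0.5, "yaw": -0.6}, {"dx": 0.52, "dy": -0.92, "dz": -0.5, "yaw": -0.6}, {"dx": 0.52, "dy": -0.92, "dz": -0.5, "yaw": -0.6}, {"dx": 0.52, "dy": -0.92, "dz": -0.5, "yaw": -0.6}, {}, {}]'

```text
invalid input
```

```bash
python3 - <<'E'
from h import *
o=manip.observe();M=cv2.Rodrigues(o['tool_rot'])[0]
print(o['time_s'],o['position'],np.degrees(np.arctan2(M[1,2],M[0,2])),o['q'],o['grip_width'])
c=cap('wrist','w1');print(c['position'],R(c).round(2).tolist())
E
```

```text
1.1 [0.16839713 0.60189579 0.24829906] 74.36834638473556 [ 1.29559374e+00  3.52979849e-01  1.63338718e+00 -2.23658943e-07
  1.15520570e+00 -2.37866919e-03] 0.08502549460931676
[0.08887971 0.62462536 0.37394573] [[0.27, -0.91, -0.31], [0.96, 0.26, 0.09], [-0.0, -0.32, 0.95]]
```

View pics/w1.png

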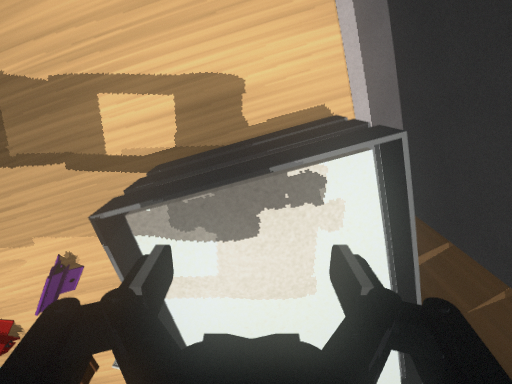

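Call:
arm_command --plan '[{"dx": 0.52, "dy": -0.92, "dz": 0, "yaw": -0.6}, {"dx": 0.52, "dy": -0.92, "dz": 0, "yaw": -0.6}, {"dx": 0.52, "dy": -0.92, "dz": 0, "yaw": -0.6}, {"dx": 0.52, "dy": -0.92, "dz": 0, "yaw": -0.6}, {"dx": 0.52, "dy": -0.92, "dz": 0, "yaw": -0.6}, {"dx": 0.52, "dy": -0.92, "dz": 0, "yaw": -0.6}, {"dx": 0.52, "dy": -0.92, "dz": 0, "yaw": -0.6}, {"dx": 0.52, "dy": -0.92, "dz": 0, "yaw": -0.6}, {"dx": 0.52, "dy": -0.92, "dz": 0, "yaw": -0.6}, {"dx": 0.52, "dy": -0.92, "dz": 0, "yaw": -0.6}, {"dx": 0.52, "dy": -0.92, "dz": 0, "yaw": -0.6}, {"dx": 0.52, "dy": -0.92, "dz": 0, "yaw": -0.6}]'

```text
time_s: 2.35
position: [0.3561, 0.2696, 0.2485]
tool_rot: [-1.332, 0.993, -0.993]
ft_force: [1.3, 0.9, 0.0]
grip_width: 0.0855
```

Call:
arm_command --plan '[{"dx": 0.53, "dy": -0.9, "dz": -0.5, "yaw": -0.6}, {"dx": 0.53, "dy": -0.9, "dz": -0.5, "yaw": -0.6}, {"dx": 0.53, "dy": -0.9, "dz": -0.5, "yaw": -0.6}, {"dx": 0.53, "dy": -0.9, "dz": -0.5, "yaw": -0.6}, {"dx": 0.53, "dy": -0.9, "dz": -0.5, "yaw": -0.6}, {"dx": 0.53, "dy": -0.9, "dz": -0.5, "yaw": -0.6}, {"dx": 0, "dy": 0, "dz": 0, "yaw": 0}]'

```text
time_s: 3.05
position: [0.4516, 0.1062, 0.1568]
tool_rot: [-1.102, 1.366, -1.366]
ft_force: [-0.6, 0.4, -0.2]
grip_width: 0.0853
```

```bash
cat >> h.py <<'E'
def st():
    o=manip.observe();M=cv2.Rodrigues(o['tool_rot'])[0]
    print(o['time_s'],o['position'].round(4),'J',np.degrees(np.arctan2(M[1,2],M[0,2])).round(2),'down',M[:,1].round(3),'F',o['ft_force'].round(1),'gw',o['grip_width'].round(4)); return o
E
python3 - <<'E'
from h import *
st()
c=cap('wrist','w2');print(c['position'])
E
```

```text
Traceback (most recent call last):
  File "h.py", line 16, in st
    print(o['time_s'],o['position'].round(4),'J',np.degrees(np.arctan2(M[1,2],M[0,2])).round(2),'down',M[:,1].round(3),'F',o['ft_force'].round(1),'gw',o['grip_width'].round(4)); return o
                                                                                                                                                       ^^^^^^^^^^^^^^^^^^^^^
AttributeError: 'float' object has no attribute 'round'
```

```bash
sed -i "s/o\['grip_width'\].round(4)/round(float(o['grip_width']),4)/" h.py; cat >> h.py <<'E'
def clippose(c,xy,H,rad=.06,zlo=.8):
    P=cloud(c);im=c['img'].astype(int)
    m=(np.hypot(P[...,0]-xy[0],P[...,1]-xy[1])<rad)&(P[...,2]>H*zlo)&(P[...,2]<H+.008)
    m&=(np.ptp(im,axis=2)<50)
    A=P[m][:,:2]; w,V=np.linalg.eigh(np.cov(A.T)); d=V[:,1]
    r=cv2.minAreaRect((A*1000).astype(np.float32))
    print('n',len(A),'mean',A.mean(0).round(4),'rect',np.round(r[0],1),np.round(r[1],1),'ang',round(np.degrees(np.arctan2(d[1],d[0]))%180,1),'zmax',P[m][:,2].max().round(4)); return m
E
python3 - <<'E'
from h import *
st()
c=cap('wrist','w2');print(c['position'])
clippose(c,(.451,.107),.062)
E
```

```text
3.05 [0.4516 0.1062 0.1568] J -12.32 down [-0.002 -0.001 -1.   ] F [-0.6  0.4 -0.2] gw 0.0853
[0.47013407 0.18788692 0.2823946 ]
n 885 mean [0.4543 0.1112] rect [453.7 108.9] [76.6 10.2] ang 77.1 zmax 0.0634
```

View pics/w2.png

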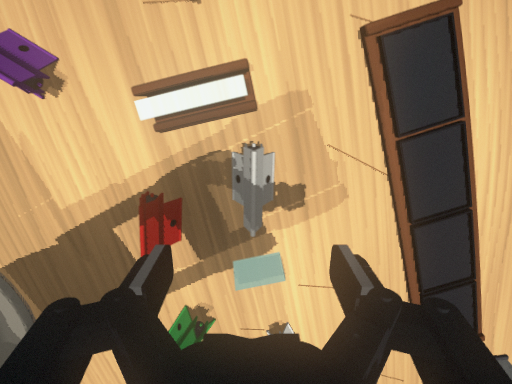

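Call:
arm_command --plan '[{"dx": 0.05, "dy": 0.07, "dz": -0.6, "yaw": 0}, {"dx": 0, "dy": 0, "dz": -0.6, "yaw": 0}, {"dx": 0, "dy": 0, "dz": -0.6, "yaw": 0}, {"dx": 0, "dy": 0, "dz": -0.6, "yaw": 0}, {"dx": 0, "dy": 0, "dz": -0.6, "yaw": 0}, {"dx": 0, "dy": 0, "dz": -0.5, "yaw": 0}, {"dx": 0, "dy": 0, "dz": -0.25, "yaw": 0}, {"dx": 0, "dy": 0, "dz": 0, "yaw": 0}]' --fingers 0.6

```text
time_s: 3.9
position: [0.452, 0.1113, 0.0455]
tool_rot: [-1.104, 1.362, -1.361]
ft_force: [-0.4, -0.5, -0.0]
grip_width: 0.0514
```

```bash
python3 - <<'E'
from h import *
st()
c=cap('wrist','w3');c=cap('side','s3')
im=cv2.imread('pics/s3.png')[110:260,130:330];cv2.imwrite('pics/s3c.png',cv2.resize(im,None,fx=4,fy=4,interpolation=cv2.INTER_CUBIC))
E
```

```text
3.9 [0.452  0.1113 0.0455] J -11.96 down [-0.001 -0.    -1.   ] F [-0.4 -0.5 -0. ] gw 0.0514
```

View pics/s3c.png

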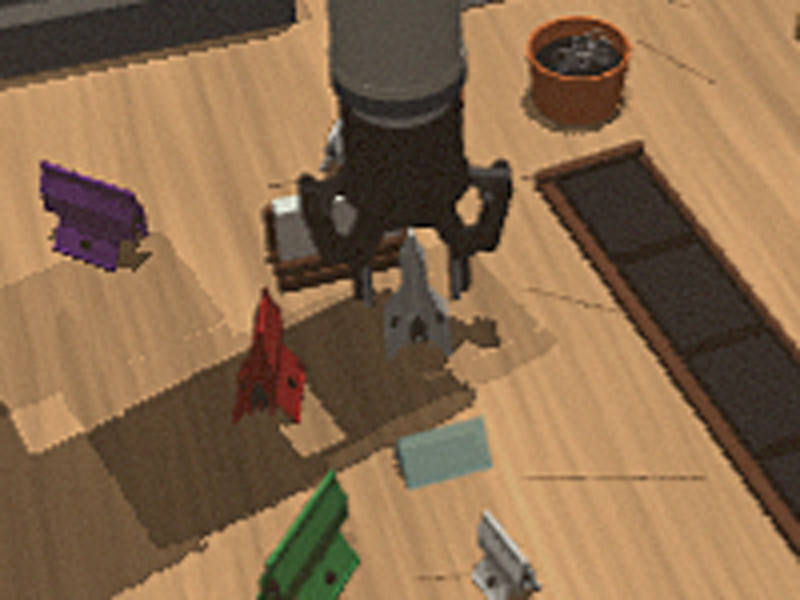

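View pics/w3.png

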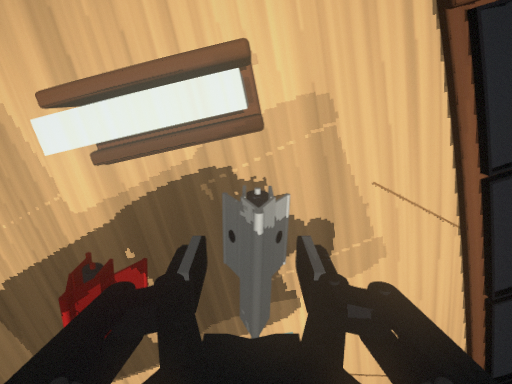

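Call:
arm_command --plan '[{"dx": 0, "dy": 0, "dz": 0, "yaw": 0}, {"dx": 0, "dy": 0, "dz": 0, "yaw": 0}, {"dx": 0, "dy": 0, "dz": 0, "yaw": 0}, {"dx": 0, "dy": 0, "dz": 0, "yaw": 0}, {"dx": 0, "dy": 0, "dz": 0, "yaw": 0}, {"dx": 0, "dy": 0, "dz": 0, "yaw": 0}, {"dx": 0, "dy": 0, "dz": 0, "yaw": 0}]' --fingers 0.0 --grip_force 30

```text
time_s: 4.7
position: [0.453, 0.1109, 0.0463]
tool_rot: [-1.101, 1.362, -1.362]
ft_force: [-0.3, 1.2, 6.6]
grip_width: 0.0152
```

```bash
python3 - <<'E'
from h import *
st()
c=cap('wrist','w4');c=cap('side','s4')
im=cv2.imread('pics/s4.png')[150:220,190:290];cv2.imwrite('pics/s4c.png',cv2.resize(im,None,fx=7,fy=7,interpolation=cv2.INTER_CUBIC))
E
```

```text
4.7 [0.453  0.1109 0.0463] J -12.04 down [ 0.001  0.    -1.   ] F [-0.3  1.2  6.6] gw 0.0152
```

View pics/s4c.png

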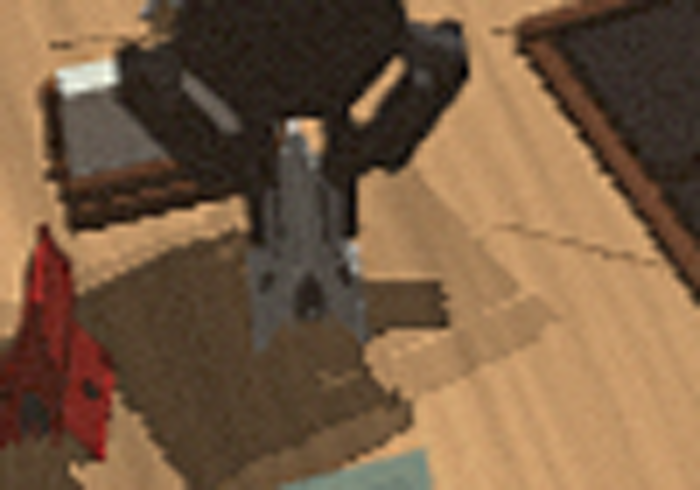

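View pics/w4.png

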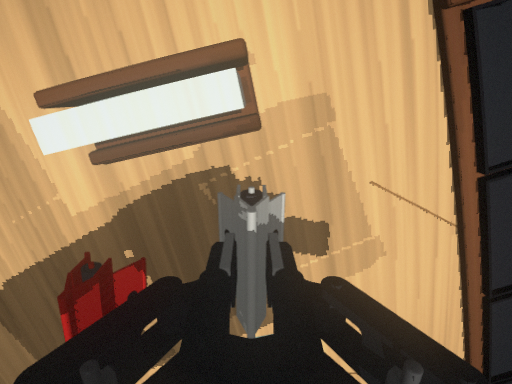

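Call:
arm_command --plan '[{"dx": 0, "dy": 0, "dz": 0.3, "yaw": 0}, {"dx": 0, "dy": 0, "dz": 0.7, "yaw": 0}, {"dx": 0, "dy": 0, "dz": 0.8, "yaw": 0}, {"dx": 0.58, "dy": 0.2, "dz": 0.8, "yaw": 0.23}, {"dx": 0.58, "dy": 0.2, "dz": 0, "yaw": 0.23}, {"dx": 0.58, "dy": 0.2, "dz": 0, "yaw": 0.23}, {"dx": 0.58, "dy": 0.2, "dz": 0, "yaw": 0.23}, {"dx": 0.58, "dy": 0.2, "dz": 0, "yaw": 0.23}, {"dx": 0.58, "dy": 0.2, "dz": 0, "yaw": 0.23}, {"dx": 0.58, "dy": 0.2, "dz": 0, "yaw": 0.23}, {"dx": 0.58, "dy": 0.2, "dz": 0, "yaw": 0.23}, {"dx": 0.58, "dy": 0.2, "dz": 0, "yaw": 0.23}]'

```text
time_s: 6.0
position: [0.6094, 0.1649, 0.1241]
tool_rot: [-1.247, 1.15, -1.15]
ft_force: [0.1, 0.2, -0.2]
grip_width: 0.0153
```

Call:
arm_command --plan '[{"dx": 0.58, "dy": 0.2, "dz": 0, "yaw": 0.23}, {"dx": 0, "dy": 0, "dz": 0, "yaw": 0}, {"dx": 0, "dy": 0, "dz": 0, "yaw": 0}]'

```text
time_s: 6.3
position: [0.6258, 0.1706, 0.1237]
tool_rot: [-1.26, 1.128, -1.127]
ft_force: [0.1, -0.4, 0.2]
grip_width: 0.0155
```

```bash
python3 - <<'E'
from h import *
st()
c=cap('wrist','w5');c=cap('side','s5');st()
im=cv2.imread('pics/s5.png')[90:240,200:400];cv2.imwrite('pics/s5c.png',cv2.resize(im,None,fx=4,fy=4,interpolation=cv2.INTER_CUBIC))
E
```

```text
6.3 [0.6258 0.1706 0.1237] J 6.33 down [-0.001 -0.    -1.   ] F [ 0.1 -0.4  0.2] gw 0.0155
6.4 [0.6253 0.1704 0.1237] J 6.33 down [-0.001 -0.    -1.   ] F [-1.1 -0.  -0.4] gw 0.0152
```

View pics/s5c.png

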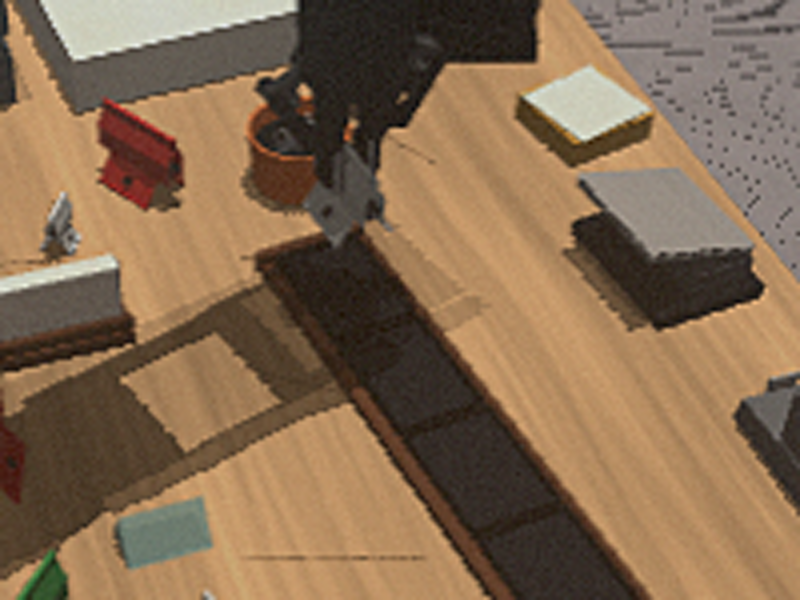

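View pics/w5.png

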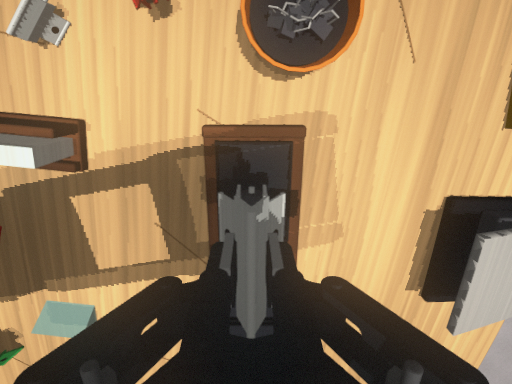

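```bash
cat >> h.py <<'E'
def ray(c,uv,z):
    p=cv2.undistortPoints(np.array(uv,float).reshape(-1,1,2),c['mtx'],c['dist_coeffs']).reshape(-1,2)
    r=np.c_[p[:,0],-p[:,1],-np.ones(len(p))]@R(c).T; o=np.array(c['position']); return (o+r*((z-o[2])/r[:,2])[:,None])
E
python3 - <<'E'
from h import *
c=load('w5')
cr=cv2.imread('pics/w5.png')[110:260,180:330];cv2.imwrite('pics/w5c.png',cv2.resize(cr,None,fx=4,fy=4,interpolation=cv2.INTER_CUBIC))
P=cloud(c)
print('tip/handles depth'); 
for uv in [(226,215),(250,190),(268,215),(250,240),(250,300),(250,330),(230,150),(280,150),(254,133)]: print(uv,P[uv[1],uv[0]].round(4))
E
```

```text
tip/handles depth
(226, 215) [0.6092 0.1807 0.0878]
(250, 190) [0.6218 0.2068 0.111 ]
(268, 215) [0.6347 0.1869 0.0955]
(250, 240) [0.6234 0.1931 0.1394]
(250, 300) [0.627  0.1605 0.1396]
(250, 330) [0.629  0.1416 0.1396]
(230, 150) [0.6038 0.2073 0.011 ]
(280, 150) [0.6468 0.2118 0.01  ]
(254, 133) [0.6227 0.2243 0.0137]
```

View pics/w5c.png

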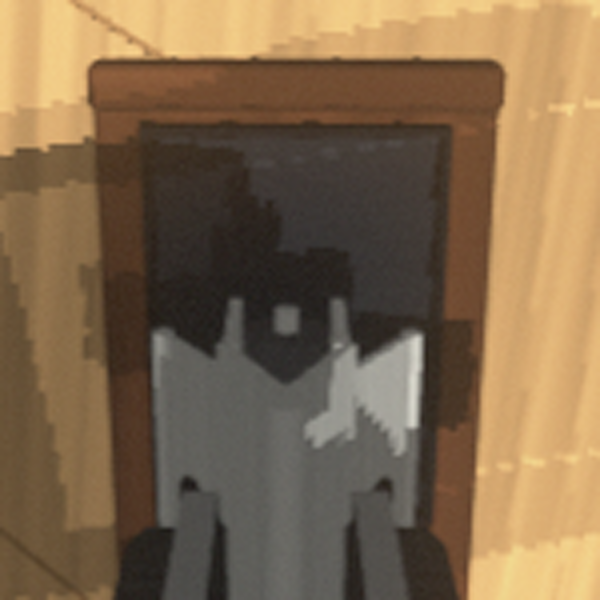

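```bash
python3 - <<'E'
from h import *
c=load('w5');P=cloud(c)
q=ray(c,[(215.5,142),(293,142)],.0145);print(q.round(4), np.linalg.norm(q[1]-q[0]));m=q.mean(0)[:2]
a=np.radians(96.25);d=np.array([np.cos(a),np.sin(a)])
print('bay centre', m-d*.046)
t=np.array([.6255,.1705])
A=P.reshape(-1,3);A=A[(A[:,2]>.134)&(A[:,2]<.145)&(np.hypot(A[:,0]-t[0],A[:,1]-t[1])<.06)]
e=(A[:,:2]-t)@d;f=(A[:,:2]-t)@np.array([d[1],-d[0]]);
for lo in(.133,.136,.138):
  s=A[:,2]>lo;s&=abs(f)<.006;print(lo,s.sum(),np.percentile(e[s],[0.2,99.8]),f[s].mean())
E
```

```text
[[0.5913 0.2134 0.0145]
 [0.6562 0.2206 0.0145]] 0.06528962788527595
bay centre [0.62871932 0.17126412]
0.133 1172 [-0.03585194  0.036418  ] 0.0005812456076411195
0.136 1152 [-0.03585398  0.03630809] 0.0005796051432163665
0.138 942 [-0.03541467  0.03629978] 0.0005970622031669687
```

Call:
arm_command --plan '[{"dx": 0.08, "dy": 0, "dz": -0.6, "yaw": 0}, {"dx": 0, "dy": 0, "dz": -0.6, "yaw": 0}, {"dx": 0, "dy": 0, "dz": -0.5, "yaw": 0}, {"dx": 0, "dy": 0, "dz": -0.3, "yaw": 0}, {"dx": 0, "dy": 0, "dz": -0.15, "yaw": 0}, {"dx": 0, "dy": 0, "dz": -0.1, "yaw": 0}, {"dx": 0, "dy": 0, "dz": 0, "yaw": 0}]'

```text
time_s: 7.1
position: [0.6291, 0.1708, 0.0567]
tool_rot: [-1.259, 1.127, -1.127]
ft_force: [0.2, -0.4, -1.0]
grip_width: 0.0157
```

Call:
arm_command --plan '[{"dx": 0, "dy": 0, "dz": 0, "yaw": 0}, {"dx": 0, "dy": 0, "dz": 0, "yaw": 0}, {"dx": 0, "dy": 0, "dz": 0, "yaw": 0}, {"dx": 0, "dy": 0, "dz": 0, "yaw": 0}, {"dx": 0, "dy": 0, "dz": 0.3, "yaw": 0}, {"dx": 0, "dy": 0, "dz": 0.7, "yaw": 0}, {"dx": 0, "dy": 0, "dz": 0.8, "yaw": 0}, {"dx": 0, "dy": 0, "dz": 0.8, "yaw": 0}, {"dx": 0, "dy": 0, "dz": 0.5, "yaw": 0}]' --fingers 0.5

```text
time_s: 8.0
position: [0.6297, 0.171, 0.1519]
tool_rot: [-1.257, 1.125, -1.128]
ft_force: [0.0, -0.2, 0.3]
grip_width: 0.0425
```

Call:
arm_command --plan '[{"dx": -0.35, "dy": -0.87, "dz": 0, "yaw": -0.27}, {"dx": -0.35, "dy": -0.87, "dz": 0, "yaw": -0.27}, {"dx": -0.35, "dy": -0.87, "dz": 0, "yaw": -0.27}, {"dx": -0.35, "dy": -0.87, "dz": 0, "yaw": -0.27}, {"dx": -0.35, "dy": -0.87, "dz": 0, "yaw": -0.27}, {"dx": -0.35, "dy": -0.87, "dz": 0, "yaw": -0.27}, {"dx": -0.35, "dy": -0.87, "dz": 0, "yaw": -0.27}, {"dx": -0.35, "dy": -0.87, "dz": 0, "yaw": -0.27}, {"dx": -0.35, "dy": -0.87, "dz": 0, "yaw": -0.27}, {"dx": -0.35, "dy": -0.87, "dz": 0, "yaw": -0.27}, {"dx": -0.35, "dy": -0.87, "dz": 0, "yaw": -0.27}, {"dx": -0.35, "dy": -0.87, "dz": 0, "yaw": -0.27}]'

```text
time_s: 9.2
position: [0.5024, -0.1434, 0.1496]
tool_rot: [-1.027, 1.457, -1.457]
ft_force: [0.3, -0.7, 0.6]
grip_width: 0.0428
```

Call:
arm_command --plan '[{"dx": -0.35, "dy": -0.87, "dz": 0, "yaw": -0.27}, {"dx": -0.35, "dy": -0.87, "dz": 0, "yaw": -0.27}, {"dx": -0.35, "dy": -0.87, "dz": 0, "yaw": -0.27}, {"dx": -0.35, "dy": -0.87, "dz": 0, "yaw": -0.27}, {"dx": -0.35, "dy": -0.87, "dz": 0, "yaw": -0.27}, {"dx": -0.35, "dy": -0.87, "dz": 0, "yaw": -0.27}, {"dx": 0, "dy": 0, "dz": 0, "yaw": 0}]'

```text
time_s: 9.9
position: [0.439, -0.3015, 0.1496]
tool_rot: [-0.883, 1.615, -1.617]
ft_force: [0.8, 0.1, -0.0]
grip_width: 0.0429
```

```bash
python3 - <<'E'
from h import *
st()
c=cap('wrist','w6'); st()
clippose(c,(.441,-.301),.054)
c=cap('top','t6')
E
```

```text
9.9 [ 0.439  -0.3015  0.1496] J -32.71 down [ 0.    -0.001 -1.   ] F [ 0.8  0.1 -0. ] gw 0.0429
9.95 [ 0.4394 -0.3001  0.1495] J -32.64 down [ 0. -0. -1.] F [-0.3 -0.6 -0.5] gw 0.0428
n 644 mean [ 0.4447 -0.2988] rect [ 443.8 -300.4] [60.3  9.5] ang 58.3 zmax 0.0556
```

View pics/w6.png

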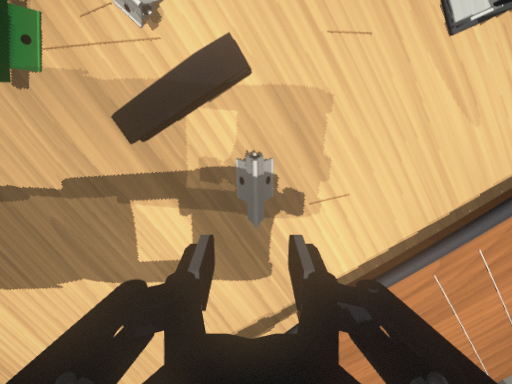

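View pics/t6.png

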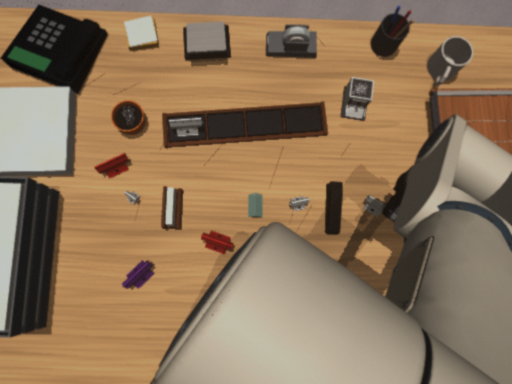

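Call:
arm_command --plan '[{"dx": 0.14, "dy": 0, "dz": 0, "yaw": 0.1}, {"dx": 0, "dy": 0, "dz": -0.6, "yaw": 0}, {"dx": 0, "dy": 0, "dz": -0.6, "yaw": 0}, {"dx": 0, "dy": 0, "dz": -0.7, "yaw": 0}, {"dx": 0, "dy": 0, "dz": -0.6, "yaw": 0}, {"dx": 0, "dy": 0, "dz": -0.5, "yaw": 0}, {"dx": 0, "dy": 0, "dz": -0.4, "yaw": 0}, {"dx": 0, "dy": 0, "dz": -0.12, "yaw": 0}, {"dx": 0, "dy": 0, "dz": 0, "yaw": 0}]'

```text
time_s: 10.9
position: [0.4442, -0.2985, 0.0434]
tool_rot: [-0.895, 1.604, -1.603]
ft_force: [0.6, 0.6, -0.3]
grip_width: 0.0429
```

Call:
arm_command --plan '[{"dx": 0, "dy": 0, "dz": 0, "yaw": 0}, {"dx": 0, "dy": 0, "dz": 0, "yaw": 0}, {"dx": 0, "dy": 0, "dz": 0, "yaw": 0}, {"dx": 0, "dy": 0, "dz": 0, "yaw": 0}, {"dx": 0, "dy": 0, "dz": 0, "yaw": 0}, {"dx": 0, "dy": 0, "dz": 0, "yaw": 0}]' --fingers 0

```text
time_s: 11.5
position: [0.4446, -0.2993, 0.0444]
tool_rot: [-0.894, 1.603, -1.605]
ft_force: [-0.2, 0.0, 6.2]
grip_width: 0.0137
```

```bash
python3 - <<'E'
from h import *
st();st()
c=cap('wrist','w7'); st()
E
```

```text
11.5 [ 0.4446 -0.2993  0.0444] J -31.72 down [ 0.001 -0.001 -1.   ] F [-0.2  0.   6.2] gw 0.0137
11.5 [ 0.4446 -0.2993  0.0444] J -31.72 down [ 0.001 -0.001 -1.   ] F [-0.2  0.   6.2] gw 0.0137
11.55 [ 0.4446 -0.2993  0.0444] J -31.72 down [ 0.001 -0.001 -1.   ] F [-0.9  1.6  7. ] gw 0.0134
```

View pics/w7.png

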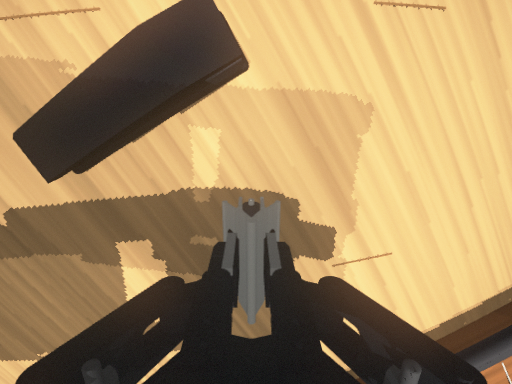

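Call:
arm_command --plan '[{"dx": 0, "dy": 0, "dz": 0.3, "yaw": 0}, {"dx": 0, "dy": 0, "dz": 0.7, "yaw": 0}, {"dx": 0, "dy": 0, "dz": 0.9, "yaw": 0}, {"dx": 0.2, "dy": 0.2, "dz": 0.9, "yaw": 0}, {"dx": 0.45, "dy": 0.87, "dz": 0.2, "yaw": 0.34}, {"dx": 0.45, "dy": 0.87, "dz": 0, "yaw": 0.34}, {"dx": 0.45, "dy": 0.87, "dz": 0, "yaw": 0.34}, {"dx": 0.45, "dy": 0.87, "dz": 0, "yaw": 0.34}, {"dx": 0.45, "dy": 0.87, "dz": 0, "yaw": 0.34}, {"dx": 0.45, "dy": 0.87, "dz": 0, "yaw": 0.34}, {"dx": 0.45, "dy": 0.87, "dz": 0, "yaw": 0.34}, {"dx": 0.45, "dy": 0.87, "dz": 0, "yaw": 0.34}]'

```text
time_s: 12.75
position: [0.5584, -0.0831, 0.1342]
tool_rot: [-1.123, 1.335, -1.335]
ft_force: [0.2, -1.1, -1.7]
grip_width: 0.0135
```

Call:
arm_command --plan '[{"dx": 0.45, "dy": 0.87, "dz": 0, "yaw": 0.34}, {"dx": 0.45, "dy": 0.87, "dz": 0, "yaw": 0.34}, {"dx": 0.45, "dy": 0.87, "dz": 0, "yaw": 0.34}, {"dx": 0.45, "dy": 0.87, "dz": 0, "yaw": 0.34}, {"dx": 0.45, "dy": 0.87, "dz": 0, "yaw": 0.34}, {"dx": 0.45, "dy": 0.87, "dz": 0, "yaw": 0.34}, {"dx": 0, "dy": 0, "dz": 0, "yaw": 0}, {"dx": 0, "dy": 0, "dz": 0, "yaw": 0}]'

```text
time_s: 13.55
position: [0.6388, 0.0727, 0.1338]
tool_rot: [-1.261, 1.127, -1.126]
ft_force: [-0.6, -0.8, -0.7]
grip_width: 0.0133
```

```bash
cat >> h.py <<'E'
def held(c,o,H,off):
    P=cloud(c);t=o['position'][:2];M=cv2.Rodrigues(o['tool_rot'])[0];j=M[:2,2];d=np.array([-j[1],j[0]])
    A=P.reshape(-1,3);zt=o['position'][2]-off+H
    A=A[(abs(A[:,2]-zt)<.008)&(np.hypot(*(A[:,:2]-t).T)<.06)];e=(A[:,:2]-t)@d;f=(A[:,:2]-t)@j;s=abs(f)<.006
    print('lip z',np.median(A[s,2]).round(4),'exp',round(zt,4),'along',np.percentile(e[s],[.3,99.7]).round(4),'across',f[s].mean().round(4))
    for lo,hi in((-1,-.01),(-.01,.01),(.01,1)):
        k=s&(e>lo)&(e<hi); print('  z',np.median(A[k,2]).round(4),end='')
    print()
E
python3 - <<'E'
from h import *
o=st();c=cap('wrist','w8');o=st();held(c,o,.054,.044)
E
```

```text
13.55 [0.6388 0.0727 0.1338] J 6.41 down [-0.001 -0.    -1.   ] F [-0.6 -0.8 -0.7] gw 0.0133
13.6 [0.6385 0.0721 0.1337] J 6.36 down [-0.001 -0.    -1.   ] F [-0.7  0.1 -0. ] gw 0.0136
lip z 0.1427 exp 0.1437 along [-0.0308  0.0293] across 0.0002
  z 0.1427  z 0.1428  z 0.1426
```

View pics/w8.png

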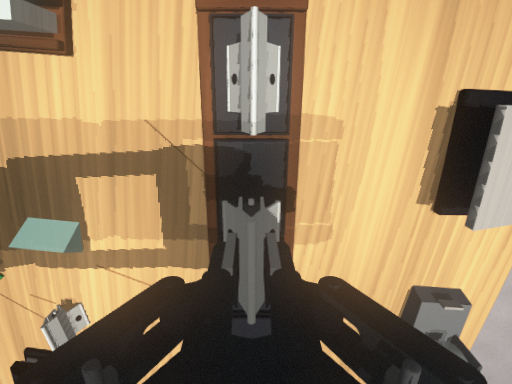

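Call:
arm_command --plan '[{"dx": 0, "dy": 0.02, "dz": -0.6, "yaw": 0}, {"dx": 0, "dy": 0, "dz": -0.6, "yaw": 0}, {"dx": 0, "dy": 0, "dz": -0.6, "yaw": 0}, {"dx": 0, "dy": 0, "dz": -0.4, "yaw": 0}, {"dx": 0, "dy": 0, "dz": -0.2, "yaw": 0}, {"dx": 0, "dy": 0, "dz": -0.15, "yaw": 0}, {"dx": 0, "dy": 0, "dz": -0.07, "yaw": 0}, {"dx": 0, "dy": 0, "dz": 0, "yaw": 0}]'

```text
time_s: 14.4
position: [0.6393, 0.0729, 0.0554]
tool_rot: [-1.259, 1.127, -1.127]
ft_force: [0.4, 0.3, 0.0]
grip_width: 0.0131
```

Call:
arm_command --plan '[{"dx": 0, "dy": 0, "dz": 0, "yaw": 0}, {"dx": 0, "dy": 0, "dz": 0, "yaw": 0}, {"dx": 0, "dy": 0, "dz": 0, "yaw": 0}, {"dx": 0, "dy": 0, "dz": 0, "yaw": 0}, {"dx": 0, "dy": 0, "dz": 0.3, "yaw": 0}, {"dx": 0, "dy": 0, "dz": 0.7, "yaw": 0}, {"dx": 0, "dy": 0, "dz": 0.8, "yaw": 0}, {"dx": 0, "dy": 0, "dz": 0.8, "yaw": 0}, {"dx": 0, "dy": 0, "dz": 0.5, "yaw": 0}]' --fingers 0.5

```text
time_s: 15.3
position: [0.6399, 0.0731, 0.1506]
tool_rot: [-1.258, 1.125, -1.128]
ft_force: [1.0, -0.1, 0.2]
grip_width: 0.0429
```

Call:
arm_command --plan '[{"dx": -0.655, "dy": -0.617, "dz": 0, "yaw": 0.1}, {"dx": -0.655, "dy": -0.617, "dz": 0, "yaw": 0.1}, {"dx": -0.655, "dy": -0.617, "dz": 0, "yaw": 0.1}, {"dx": -0.655, "dy": -0.617, "dz": 0, "yaw": 0.1}, {"dx": -0.655, "dy": -0.617, "dz": 0, "yaw": 0.1}, {"dx": -0.655, "dy": -0.617, "dz": 0, "yaw": 0.1}, {"dx": -0.655, "dy": -0.617, "dz": 0, "yaw": 0.1}, {"dx": -0.655, "dy": -0.617, "dz": 0, "yaw": 0.1}, {"dx": -0.655, "dy": -0.617, "dz": 0, "yaw": 0.1}, {"dx": -0.655, "dy": -0.617, "dz": 0, "yaw": 0.1}, {"dx": 0, "dy": 0, "dz": 0, "yaw": 0}]'

```text
time_s: 16.4
position: [0.4402, -0.1133, 0.1481]
tool_rot: [-1.318, 1.025, -1.022]
ft_force: [0.2, 0.5, -0.2]
grip_width: 0.0429
```

```bash
python3 - <<'E'
from h import *
st()
c=cap('wrist','w9'); st()
clippose(c,(.443,-.112),.046)
E
```

```text
16.4 [ 0.4402 -0.1133  0.1481] J 14.3 down [-0.002 -0.    -1.   ] F [ 0.2  0.5 -0.2] gw 0.0429
16.45 [ 0.4417 -0.1128  0.1483] J 14.25 down [-0.  0. -1.] F [0.6 1.1 0.5] gw 0.0424
n 425 mean [ 0.4447 -0.1094] rect [ 445.  -110.9] [ 8.7 44.8] ang 104.0 zmax 0.0473
```

View pics/w9.png

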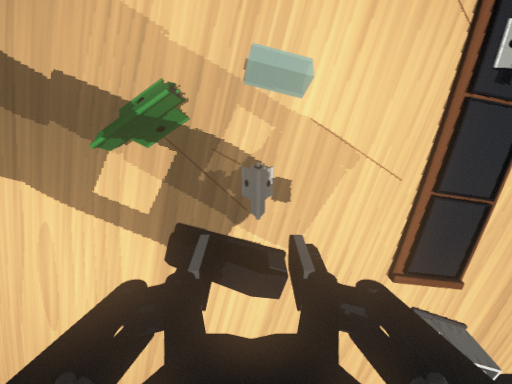

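Call:
arm_command --plan '[{"dx": 0.1, "dy": 0.07, "dz": 0, "yaw": 0}, {"dx": 0, "dy": 0, "dz": -0.6, "yaw": 0}, {"dx": 0, "dy": 0, "dz": -0.6, "yaw": 0}, {"dx": 0, "dy": 0, "dz": -0.7, "yaw": 0}, {"dx": 0, "dy": 0, "dz": -0.6, "yaw": 0}, {"dx": 0, "dy": 0, "dz": -0.5, "yaw": 0}, {"dx": 0, "dy": 0, "dz": -0.4, "yaw": 0}, {"dx": 0, "dy": 0, "dz": -0.14, "yaw": 0}, {"dx": 0, "dy": 0, "dz": 0, "yaw": 0}]'

```text
time_s: 17.35
position: [0.4458, -0.1096, 0.0415]
tool_rot: [-1.318, 1.023, -1.022]
ft_force: [-0.4, 0.4, 0.6]
grip_width: 0.0427
```

Call:
arm_command --plan '[{"dx": 0, "dy": 0, "dz": 0, "yaw": 0}, {"dx": 0, "dy": 0, "dz": 0, "yaw": 0}, {"dx": 0, "dy": 0, "dz": 0, "yaw": 0}, {"dx": 0, "dy": 0, "dz": 0, "yaw": 0}, {"dx": 0, "dy": 0, "dz": 0, "yaw": 0}, {"dx": 0, "dy": 0, "dz": 0, "yaw": 0}]' --fingers 0

```text
time_s: 17.95
position: [0.4458, -0.1102, 0.0422]
tool_rot: [-1.317, 1.022, -1.023]
ft_force: [-1.3, 0.2, 6.6]
grip_width: 0.0114
```

```bash
python3 - <<'E'
from h import *
c=cap('wrist','w10'); o=st()
held(c,o,.046,o['position'][2])
E
```

```text
18.0 [ 0.4458 -0.1102  0.0422] J 14.37 down [ 0.001 -0.    -1.   ] F [-1.5 -1.   5.6] gw 0.0116
lip z 0.0452 exp 0.046 along [-0.0228  0.0222] across 0.0001
  z 0.0454  z 0.0453  z 0.045
```

View pics/w10.png

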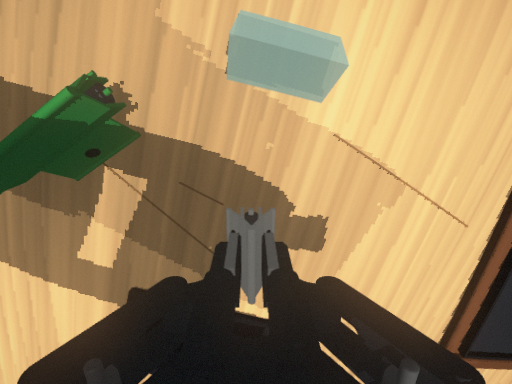

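Call:
arm_command --plan '[{"dx": 0, "dy": 0, "dz": 0.3, "yaw": 0}, {"dx": 0, "dy": 0, "dz": 0.7, "yaw": 0}, {"dx": 0, "dy": 0, "dz": 0.9, "yaw": 0}, {"dx": 0.68, "dy": 0.286, "dz": 0.9, "yaw": -0.1}, {"dx": 0.68, "dy": 0.286, "dz": 0.2, "yaw": -0.1}, {"dx": 0.68, "dy": 0.286, "dz": 0, "yaw": -0.1}, {"dx": 0.68, "dy": 0.286, "dz": 0, "yaw": -0.1}, {"dx": 0.68, "dy": 0.286, "dz": 0, "yaw": -0.1}, {"dx": 0.68, "dy": 0.286, "dz": 0, "yaw": -0.1}, {"dx": 0.68, "dy": 0.286, "dz": 0, "yaw": -0.1}, {"dx": 0.68, "dy": 0.286, "dz": 0, "yaw": -0.1}, {"dx": 0.68, "dy": 0.286, "dz": 0, "yaw": -0.1}]'

```text
time_s: 19.2
position: [0.6297, -0.0324, 0.1322]
tool_rot: [-1.266, 1.117, -1.117]
ft_force: [0.6, -0.4, -0.5]
grip_width: 0.0115
```

Call:
arm_command --plan '[{"dx": 0.66, "dy": 0.286, "dz": 0, "yaw": -0.1}, {"dx": 0, "dy": 0, "dz": 0, "yaw": 0}, {"dx": 0, "dy": 0, "dz": 0, "yaw": 0}]'

```text
time_s: 19.5
position: [0.6484, -0.0241, 0.1318]
tool_rot: [-1.261, 1.127, -1.126]
ft_force: [-0.1, 0.0, -1.9]
grip_width: 0.0112
```

```bash
python3 - <<'E'
from h import *
o=st();c=cap('wrist','w11');o=st();held(c,o,.046,.042)
E
```

```text
19.5 [ 0.6484 -0.0241  0.1318] J 6.41 down [-0.001 -0.    -1.   ] F [-0.1  0.  -1.9] gw 0.0112
19.55 [ 0.648  -0.0244  0.1318] J 6.39 down [-0.001 -0.    -1.   ] F [-0.6 -0.9 -0.1] gw 0.0111
lip z 0.1347 exp 0.1358 along [-0.0227  0.0223] across 0.0003
  z 0.1347  z 0.1348  z 0.1345
```

View pics/w11.png

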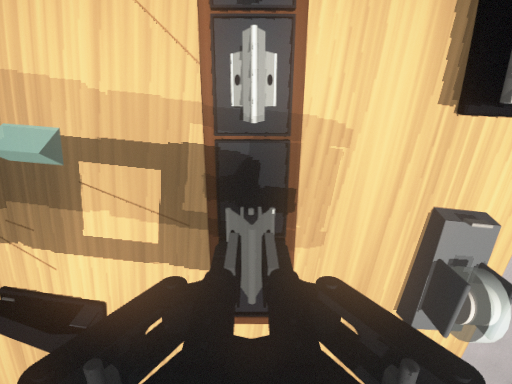

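Call:
arm_command --plan '[{"dx": 0.02, "dy": 0, "dz": -0.6, "yaw": 0}, {"dx": 0, "dy": 0, "dz": -0.6, "yaw": 0}, {"dx": 0, "dy": 0, "dz": -0.6, "yaw": 0}, {"dx": 0, "dy": 0, "dz": -0.4, "yaw": 0}, {"dx": 0, "dy": 0, "dz": -0.2, "yaw": 0}, {"dx": 0, "dy": 0, "dz": -0.15, "yaw": 0}, {"dx": 0, "dy": 0, "dz": -0.08, "yaw": 0}, {"dx": 0, "dy": 0, "dz": 0, "yaw": 0}]'

```text
time_s: 20.35
position: [0.6497, -0.0243, 0.0532]
tool_rot: [-1.26, 1.127, -1.127]
ft_force: [0.9, -0.1, 0.0]
grip_width: 0.0116
```

Call:
arm_command --plan '[{"dx": 0, "dy": 0, "dz": 0, "yaw": 0}, {"dx": 0, "dy": 0, "dz": 0, "yaw": 0}, {"dx": 0, "dy": 0, "dz": 0, "yaw": 0}, {"dx": 0, "dy": 0, "dz": 0, "yaw": 0}, {"dx": 0, "dy": 0, "dz": 0.3, "yaw": 0}, {"dx": 0, "dy": 0, "dz": 0.7, "yaw": 0}, {"dx": 0, "dy": 0, "dz": 0.8, "yaw": 0}, {"dx": 0, "dy": 0, "dz": 0.8, "yaw": 0}, {"dx": 0, "dy": 0, "dz": 0.5, "yaw": 0}]' --fingers 0.5

```text
time_s: 21.25
position: [0.6505, -0.0243, 0.1485]
tool_rot: [-1.258, 1.125, -1.128]
ft_force: [0.3, 1.5, -0.1]
grip_width: 0.043
```

Call:
arm_command --plan '[{"dx": -0.565, "dy": 0.876, "dz": 0, "yaw": -0.424}, {"dx": -0.565, "dy": 0.876, "dz": 0, "yaw": -0.424}, {"dx": -0.565, "dy": 0.876, "dz": 0, "yaw": -0.424}, {"dx": -0.565, "dy": 0.876, "dz": 0, "yaw": -0.424}, {"dx": -0.565, "dy": 0.876, "dz": 0, "yaw": -0.424}, {"dx": -0.565, "dy": 0.876, "dz": 0, "yaw": -0.424}, {"dx": -0.565, "dy": 0.876, "dz": 0, "yaw": -0.424}, {"dx": -0.565, "dy": 0.876, "dz": 0, "yaw": -0.424}, {"dx": -0.565, "dy": 0.876, "dz": 0, "yaw": -0.424}, {"dx": -0.565, "dy": 0.876, "dz": 0, "yaw": -0.424}, {"dx": -0.565, "dy": 0.876, "dz": 0, "yaw": -0.424}, {"dx": -0.565, "dy": 0.876, "dz": 0, "yaw": -0.424}]'

```text
time_s: 22.45
position: [0.4454, 0.2921, 0.1463]
tool_rot: [-0.862, 1.637, -1.637]
ft_force: [0.0, -0.2, -0.9]
grip_width: 0.0424
```

Call:
arm_command --plan '[{"dx": 0, "dy": 0, "dz": 0, "yaw": 0}, {"dx": 0, "dy": 0, "dz": 0, "yaw": 0}]'

```text
time_s: 22.65
position: [0.446, 0.2914, 0.1462]
tool_rot: [-0.865, 1.633, -1.634]
ft_force: [-0.1, -0.7, 1.0]
grip_width: 0.0426
```

```bash
python3 - <<'E'
from h import *
st()
c=cap('wrist','w12'); st()
clippose(c,(.447,.291),.038)
E
```

```text
22.65 [0.446  0.2914 0.1462] J -34.18 down [ 0. -0. -1.] F [-0.1 -0.7  1. ] gw 0.0426
22.7 [0.4463 0.2909 0.1461] J -34.24 down [ 0. -0. -1.] F [1.2 0.2 0.3] gw 0.0427
n 266 mean [0.4486 0.2943] rect [448.4 293.9] [32.1  6.5] ang 56.8 zmax 0.0396
```

View pics/w12.png

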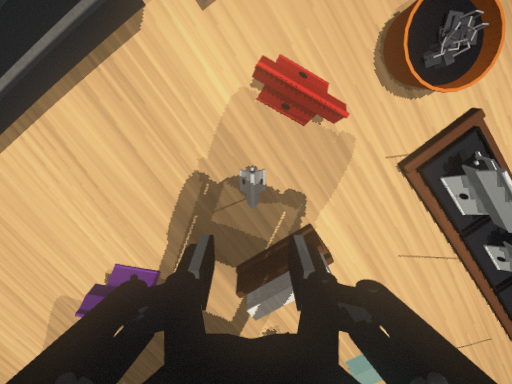

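Call:
arm_command --plan '[{"dx": 0.08, "dy": 0.09, "dz": 0, "yaw": 0.1}, {"dx": 0, "dy": 0, "dz": -0.6, "yaw": 0}, {"dx": 0, "dy": 0, "dz": -0.7, "yaw": 0}, {"dx": 0, "dy": 0, "dz": -0.7, "yaw": 0}, {"dx": 0, "dy": 0, "dz": -0.7, "yaw": 0}, {"dx": 0, "dy": 0, "dz": -0.5, "yaw": 0}, {"dx": 0, "dy": 0, "dz": -0.38, "yaw": 0}, {"dx": 0, "dy": 0, "dz": -0.14, "yaw": 0}, {"dx": 0, "dy": 0, "dz": 0, "yaw": 0}]'

```text
time_s: 23.6
position: [0.4488, 0.2935, 0.0341]
tool_rot: [-0.874, 1.626, -1.626]
ft_force: [-0.8, 0.8, 0.5]
grip_width: 0.0425
```

Call:
arm_command --plan '[{"dx": 0, "dy": 0, "dz": 0, "yaw": 0}, {"dx": 0, "dy": 0, "dz": 0, "yaw": 0}, {"dx": 0, "dy": 0, "dz": 0, "yaw": 0}, {"dx": 0, "dy": 0, "dz": 0, "yaw": 0}, {"dx": 0, "dy": 0, "dz": 0, "yaw": 0}, {"dx": 0, "dy": 0, "dz": 0, "yaw": 0}]' --fingers 0

```text
time_s: 24.2
position: [0.4491, 0.2942, 0.035]
tool_rot: [-0.872, 1.625, -1.625]
ft_force: [0.6, -0.0, 5.4]
grip_width: 0.0093
```

```bash
python3 - <<'E'
from h import *
c=cap('wrist','w13'); o=st()
held(c,o,.038,o['position'][2])
E
```

```text
24.25 [0.4491 0.2942 0.0351] J -33.53 down [ 0.001  0.001 -1.   ] F [-0.3 -0.3  6.2] gw 0.0093
lip z 0.0372 exp 0.038 along [-0.0167  0.0155] across 0.0001
  z 0.037  z 0.0373  z 0.0366
```

View pics/w13.png

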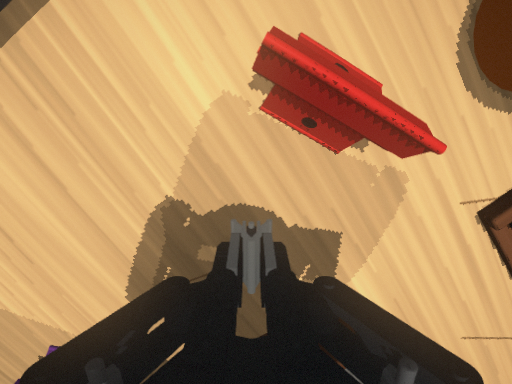

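Call:
arm_command --plan '[{"dx": 0, "dy": 0, "dz": 0.4, "yaw": 0}, {"dx": 0, "dy": 0, "dz": 0.7, "yaw": 0}, {"dx": 0, "dy": 0, "dz": 0.9, "yaw": 0}, {"dx": 0, "dy": 0, "dz": 0.9, "yaw": 0}, {"dx": 0.44, "dy": -0.867, "dz": 0.5, "yaw": 0.311}, {"dx": 0.44, "dy": -0.867, "dz": 0, "yaw": 0.311}, {"dx": 0.44, "dy": -0.867, "dz": 0, "yaw": 0.311}, {"dx": 0.44, "dy": -0.867, "dz": 0, "yaw": 0.311}, {"dx": 0.44, "dy": -0.867, "dz": 0, "yaw": 0.311}, {"dx": 0.44, "dy": -0.867, "dz": 0, "yaw": 0.311}, {"dx": 0.44, "dy": -0.867, "dz": 0, "yaw": 0.311}, {"dx": 0.44, "dy": -0.867, "dz": 0, "yaw": 0.311}]'

```text
time_s: 25.45
position: [0.5544, 0.0847, 0.1371]
tool_rot: [-1.088, 1.381, -1.381]
ft_force: [0.3, 0.7, -1.0]
grip_width: 0.0097
```

Call:
arm_command --plan '[{"dx": 0.44, "dy": -0.867, "dz": 0, "yaw": 0.311}, {"dx": 0.44, "dy": -0.867, "dz": 0, "yaw": 0.311}, {"dx": 0.44, "dy": -0.867, "dz": 0, "yaw": 0.311}, {"dx": 0.44, "dy": -0.867, "dz": 0, "yaw": 0.311}, {"dx": 0.44, "dy": -0.867, "dz": 0, "yaw": 0.311}, {"dx": 0.44, "dy": -0.867, "dz": 0, "yaw": 0.311}, {"dx": 0.44, "dy": -0.867, "dz": 0, "yaw": 0.311}, {"dx": 0.44, "dy": -0.867, "dz": 0, "yaw": 0.311}, {"dx": 0, "dy": 0, "dz": 0, "yaw": 0}, {"dx": 0, "dy": 0, "dz": 0, "yaw": 0}]'

```text
time_s: 26.45
position: [0.6594, -0.1225, 0.1366]
tool_rot: [-1.258, 1.13, -1.129]
ft_force: [-0.5, 0.3, 0.2]
grip_width: 0.0092
```

```bash
python3 - <<'E'
from h import *
o=st();c=cap('wrist','w14');o=st();held(c,o,.038,.0345)
E
```

```text
26.45 [ 0.6594 -0.1225  0.1366] J 6.17 down [-0.001  0.    -1.   ] F [-0.5  0.3  0.2] gw 0.0092
26.5 [ 0.6591 -0.1219  0.1365] J 6.22 down [-0.001  0.    -1.   ] F [ 0.4 -0.5 -0.8] gw 0.0093
lip z 0.1386 exp 0.14 along [-0.0176  0.0146] across 0.0003
  z 0.1384  z 0.1388  z 0.1383
```

View pics/w14.png

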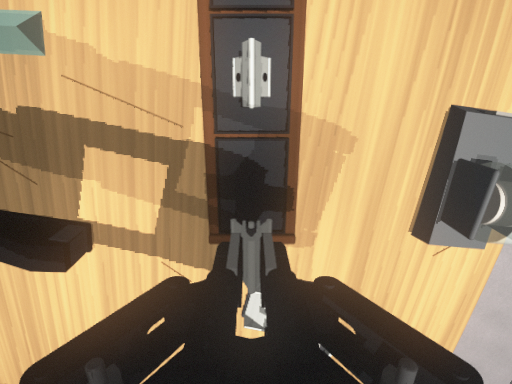

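Call:
arm_command --plan '[{"dx": 0.02, "dy": 0.05, "dz": -0.6, "yaw": 0}, {"dx": 0, "dy": 0, "dz": -0.7, "yaw": 0}, {"dx": 0, "dy": 0, "dz": -0.7, "yaw": 0}, {"dx": 0, "dy": 0, "dz": -0.5, "yaw": 0}, {"dx": 0, "dy": 0, "dz": -0.28, "yaw": 0}, {"dx": 0, "dy": 0, "dz": -0.15, "yaw": 0}, {"dx": 0, "dy": 0, "dz": -0.09, "yaw": 0}, {"dx": 0, "dy": 0, "dz": 0, "yaw": 0}]'

```text
time_s: 27.3
position: [0.6606, -0.1208, 0.0461]
tool_rot: [-1.259, 1.128, -1.128]
ft_force: [0.3, -0.2, -0.9]
grip_width: 0.0093
```

Call:
arm_command --plan '[{"dx": 0, "dy": 0, "dz": 0, "yaw": 0}, {"dx": 0, "dy": 0, "dz": 0, "yaw": 0}, {"dx": 0, "dy": 0, "dz": 0, "yaw": 0}, {"dx": 0, "dy": 0, "dz": 0, "yaw": 0}, {"dx": 0, "dy": 0, "dz": 0.3, "yaw": 0}, {"dx": 0, "dy": 0, "dz": 0.7, "yaw": 0}, {"dx": 0, "dy": 0, "dz": 0.8, "yaw": 0}, {"dx": 0, "dy": 0, "dz": 0.8, "yaw": 0}, {"dx": -0.5, "dy": -0.3, "dz": 0.8, "yaw": 0}, {"dx": -0.8, "dy": -0.5, "dz": 0.8, "yaw": 0}, {"dx": -0.8, "dy": -0.5, "dz": 0.8, "yaw": 0}, {"dx": -0.8, "dy": -0.5, "dz": 0.5, "yaw": 0}]' --fingers 0.5

```text
time_s: 28.5
position: [0.5732, -0.1754, 0.2134]
tool_rot: [-1.258, 1.126, -1.13]
ft_force: [0.2, -1.0, 0.2]
grip_width: 0.043
```

Call:
arm_command --plan '[{"dx": -0.8, "dy": -0.6, "dz": 0, "yaw": 0}, {"dx": -0.8, "dy": -0.6, "dz": 0, "yaw": 0}, {"dx": -0.8, "dy": -0.6, "dz": 0, "yaw": 0}, {"dx": 0, "dy": -0.6, "dz": 0, "yaw": 0}, {"dx": 0, "dy": -0.6, "dz": 0, "yaw": 0}, {"dx": 0, "dy": 0, "dz": 0, "yaw": 0}]'

```text
time_s: 29.1
position: [0.5025, -0.2671, 0.2114]
tool_rot: [-1.258, 1.127, -1.131]
ft_force: [0.6, -0.4, 0.2]
grip_width: 0.0426
```

```bash
python3 - <<'E'
from h import *
st()
c=cap('top','t15')
cr=cv2.imread('pics/t15.png')[60:220,110:400];cv2.imwrite('pics/t15c.png',cv2.resize(cr,None,fx=2.7,fy=2.7,interpolation=cv2.INTER_CUBIC))
B=[(.6281,.1704),(.6387,.073),(.6492,-.0245),(.6598,-.122)]
for (b,H) in zip(B,(.062,.054,.046,.038)):
    print(b); clippose(c,b,H+.01,.05,.65)
print([np.round(d['point'],3).tolist() for t in('prism','dispenser') for d in manip.find_in('top',t)])
c=cap('side','s15')
E
```

```text
29.1 [ 0.5025 -0.2671  0.2114] J 6.19 down [ 0.002 -0.001 -1.   ] F [ 0.6 -0.4  0.2] gw 0.0426
(0.6281, 0.1704)
n 231 mean [0.6251 0.1668] rect [625.8 166.5] [14.9 76.4] ang 96.6 zmax 0.0758
(0.6387, 0.073)
n 161 mean [0.6355 0.069 ] rect [635.5  69.4] [11.3 59.4] ang 96.6 zmax 0.0677
(0.6492, -0.0245)
n 105 mean [ 0.6455 -0.0268] rect [646.4 -26.4] [11.7 44.2] ang 96.1 zmax 0.0604
(0.6598, -0.122)
n 65 mean [ 0.6579 -0.1235] rect [ 658.6 -124. ] [ 9.  32.1] ang 96.0 zmax 0.0546
[[0.433, -0.008, 0.013], [0.707, -0.256, 0.057]]
```

View pics/t15c.png

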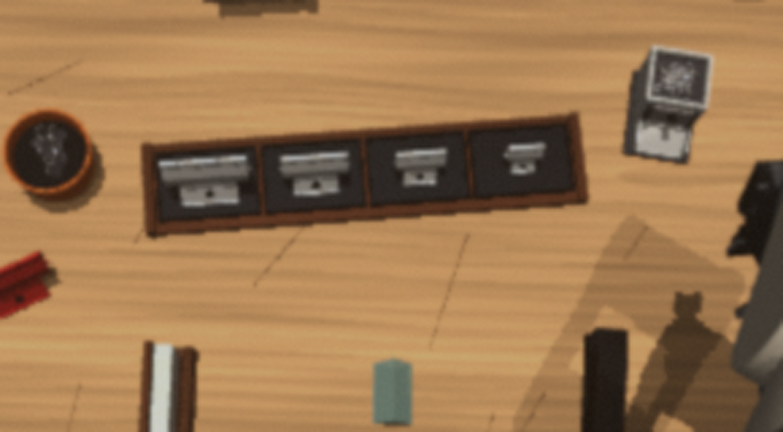

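View pics/s15.png

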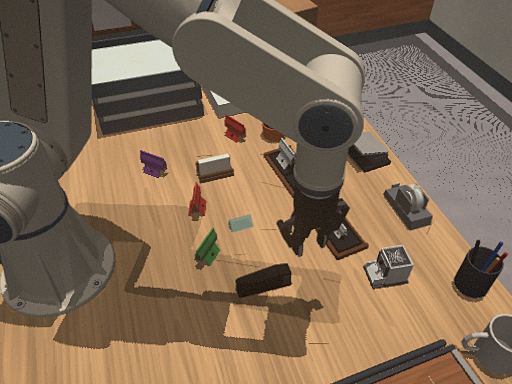

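```bash
python3 -c "
from bench import manip
print(manip.sign_off())"
```

```text
the job is handed in; nothing more can be done
None
```

All four silver clips are in the walnut rack in size order: 32 mm in the bay beside the dispenser, then 45, 60 and 76 mm up to the bay beside the orange tub. Each stands jaws up and is released. I handed the job in at about 29.5 s.

**Clip positions:** The last top picture shows every clip upright, with its width within about 0.5° of the row. All four are within about 4 mm of their bay centres. The top camera put clip_76 and clip_60 3–4 mm off towards the robot and the right. At placing, the wrist camera had put clip_76 within 1 mm or so of the middle of its bay. I treated this as calibration scatter.

**Heights:** The top camera read the clips 4–7 mm too tall, including a lip at 0.055 m for clip_32 where 0.048 m was expected. I took that as depth noise and did not check it further.

**Untouched items:** The network found the prism at the same point as before, and the dispenser within its few-mm scatter. I never reached for the coloured look-alikes, and in the last pictures those in view stood where they had been.

**Forces:** The force reading showed about 6–7 N upward as the gripper closed on each clip, well below the limits.

**Failed or hidden:** The first two move calls were refused as invalid input and moved nothing. In the last side picture the arm hides part of the rack, so the final check rests on the top picture.

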